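Seat the cedar shoe tree and hold the dryer's boost dial

TASK

Put the loose cedar shoe tree into the empty nest of the dryer, flat side down and toe the same way as the tree already in there, setting it down fully home rather than dropping it, and let go of it. Then grip the spring-return dial, turn it clockwise past the first two clicks to the third (the three-stud mark, no further) and finish while still holding it there. Leave everything else where it is.

Things in the scene. Friction and masses are not known exactly. Their poses are not given: they have to be found in the camera images.
- tree: loose cedar shoe tree, flat side down, 223 mm long, 0.2-0.3 kg. Origin: underside, mid-length (centre of mass within 20 mm); +x to the toe. Toe block x +32..+113 mm, 66 wide, 40 high, round nose; heel block x -45..-110, 46 wide, 45 high, brass knob on top (to 53). Between them a bare steel spine 16 wide, 14 to 34 above the underside: grip there from above. Heading within 1.9 rad of world +x
- tree_toe (a point): on the underside of the loose tree, 80 mm from its origin towards the toe
- tree_heel (a point): on its underside, 87 mm from its origin towards the heel
- tree_set: the other, identical shoe tree, already seated in the dryer's middle nest (toe in the wide end); stays there
- tree_set_toe (a point): same point on the seated tree: 80 mm towards its toe
- tree_set_heel (a point): same point on the seated tree: 87 mm towards its heel
- dryer: grey dryer fixed to the counter, 270 (x) x 290 (y) mm; origin under its centre, +x (far end) is the toe end of its nests. Its y -145..+50 mm is a fan box 30 mm high with two steel nests; y +50..+145 is a taller pod, 75 mm high, with the dial on top near the front
- bay (a point): floor centre of the empty nest (far from the dial), 30 mm over the counter, axes as the dryer; a seated tree's origin is here, toe to +x. Steel walls 16 mm high round the toe (74 apart, x +40..+85) and the heel (54 apart, x -87..-50), end walls: 4 mm play each side, 5 fore and aft; none beside the spine. A backward tree does not go down
- fullbay (a point): the same point of the other nest, where the other tree sits, 100 mm to +y in the dryer's frame
- dial_turn (a joint): turn of the dial, rad, clockwise from above; 0 at rest. Clicks (detents) at 0.4, 0.8, 1.2, end stop 1.45. Return torque 0.10 N m at rest, 0.22 at the third click; clicks add about 0.05 either way but do not hold it: let go, it springs back to 0. Marks on the pod round the dial: long bar = rest, then one, two, three studs (third click)
- dial: black dial: an upright bar 52 long (its x), 16 wide (y), 30 mm high; origin at its foot on the dial's vertical axis, 81 mm over the counter (on a 64 mm disc, 6 thick). +x: the end with the steel pointer; at rest 0.6 rad counter-clockwise of the dryer's +x, at the third click 0.6 clockwise. Grip across its width from above
- tin: round low shoe-polish tin, 66 mm across, 24 high, on the counter near the robot; bystander, origin at centre of its underside
- jar: small jar, 48 mm across, 45 high, standing on the rear of the dryer's pod, about 125 mm behind (+x of) the dial; bystander, origin at centre of its underside
- brush: wooden shoe brush 150 x 50 x 36 mm high; bystander, origin at centre of its underside
- shoe_horn: flat steel shoe horn, 245 mm long, 6 mm thick; bystander, origin at centre of its underside
Mind the look-alikes: they are no part of the job. What is shaped like the tree but red is not meant.

How it is judged:
By the outcome, as a careful person would: the job done as asked, in the order asked, and still so for the second after the job is handed in, while the arm keeps its last pose, push and grip.
It also fails if it takes over 51 s, if anything falls off the work surface, if the arm or the gripper's body presses on something with over 40 N, if the wrist force passes 120 N, or if a joint passes its speed limit or range.

ROBOT

A 7-joint arm with a two-finger parallel gripper is mounted at the origin on the work surface. World frame = base frame: x ahead of the robot, y to its left, z up, the work surface at z = 0. Lengths are in m, angles in rad, forces in N, time in s.
With the tool pointing down it reaches from about 0.4 to 0.75 m from the base axis. Payload 19.5 kg.
Tool frame: the origin (TCP) lies midway between the tips of the shut fingers; the grasp point (between the pads) lies 19 mm behind it; z points along the fingers, y is the line along which they close (so a half turn about z gives the same grasp; the last joint's range is limited). The gripper opens to 85 mm and grips with 20 to 120 N. Pads are 22 mm wide; open, the fingers measure 114 mm over their backs; the gripper's body (76 mm by 85 mm) begins 54 mm behind the grasp point. The pads swing forward as they close: fully open they stand 13 mm farther back than shut.
Start: joints at [1.166, 0.707, -0.028, 1.485, 0.022, 0.951, -0.075], TCP at [0.204, -0.538, 0.231] pointing down, gripper open.
Joint ranges: [-2.71, 2.71], [-0.32, 2.16], [-1.57, 1.52], [0, 2.45], [-1.46, 4.6], [0, 2.02], [-2.83, 2.83]. Speed limits (rad/s): [1.89, 1.89, 2.57, 2.57, 3.01, 3.01, 3.01].

INTERFACE

Orientations are given as a 3x3 rotation matrix whose columns are the frame's x, y, z axes.
In Python, from workcell import get_state, snapshot, sign_off gives the robot as it stands.
- The arm moves only by the tool send_rows, never from a script. Its argument "deltas" is a list of rows, each an object with "slide": the shift along the tool's x, y, z in normalised numbers (1 is 0.6 m), a list of three; "turn": the turn, a rotation vector about the tool's x, y, z in parts of the range, where 1.0 means pi rad, a list of three. In form: [{"slide": [dx, dy, dz], "turn": [ax, ay, az]}, ...]. A call has 1 to 10 rows; each row is the pose to reach, as a shift and turn from the pose commanded when the call began, along the tool's axes at that moment; what a row does not reach only later rows make up. A row lasts 1/12 s, in which the tool goes at most 41.7 mm and 7.16 degrees, less where a joint would pass 70% of its speed; a pose out of reach is approached as far as the arm can. Shift and turn numbers lie between -1 and 1, and a call with a number outside is refused. A call with a gripper value outside its range is refused whole. "hand" is the closure, from 0 (fully open) to 1 (shut), set as the call begins (left out, the last holds). The fingers move at their own pace and stop on an object; "force" is the grip in N (left out, the last holds). Time passes only in rows, so rows that repeat a pose let the fingers close. It gives the time, the measured TCP pose, the force, the opening and the grip force at its end, in the units of the state.
- get_state(): the state, without advancing time (a new reading comes with each control period).
- snapshot(name): name is "side" or "top" or "wrist"; returns a dict with "color" (420x560x3 uint8, red, green, blue), "range_z" (420x560 float32, m along the optical axis (not along the pixel's ray), 0 where there is no reading), "fovy" (degrees; the focal length in pixels is half the picture's height over the tangent of half this angle, whatever the lens; pixels are square), "cx", "cy" (the principal point, pixels), "D" ([k1, k2, p1, p2, k3] as OpenCV has them; the pictures are not rectified), "position" and "attitude" of the camera in the world. Camera axes: x right, y down, z forward; pixel columns grow to the right and rows downward; lengths in m; the calibration is good to about 2 mm. A picture is of the moment at which its call begins.
- sign_off(): hands the job in; it is judged then, once.
The state is a dict: "t": time; "q": joint angles; "qvel": joint speeds; "tau": joint torques, N m; "tool_pos": TCP position; "eef_rot": TCP orientation; "ft_force": force on the tool from outside, world axes, zero at the start; "ft_torque": the same for the moment, N m; "gripper_width": finger opening in m; "grip_force": force on a finger pad.
Only numpy, scipy, OpenCV 4.12 (cv2) and the standard library are available. Lean on these libraries where they do the work, as an engineer would, in place of code of your own. Each camera call takes 0.05 s, during which the arm holds its last target. There are 200 camera calls.

## Working session

There is one attempt and no reset: what is moved stays moved. The work goes in short steps, Python scripts to look and compute and a tool call to move; the robot and the scene stay as the last step left them, time stands still between calls to the robot, and variables do not carry over. Pictures are saved under pics/ and viewed, at most 10 in all, crops included, and the job is handed in when it is done.

Besides the shell and the picture viewer there is one more tool, called after "Request:" as a command line: name --argument value ..., lists and objects as JSON in quotes. send_rows: Moves the arm, as the interface text tells. Its arguments: {"type":"object","properties":{"deltas":{"type":"array","items":{"type":"object","properties":{"slide":{"type":"array","items":{"type":"number"}},"turn":{"type":"array","items":{"type":"number"}}}}},"hand":{"type":"number"},"force":{"type":"number"}},"required":["deltas"]}

```bash
mkdir -p pics
cat > h.py <<'E'
import numpy as np, cv2, pickle
from workcell import get_state, snapshot, sign_off
def K(s):
    f=s["color"].shape[0]/2/np.tan(np.radians(s["fovy"])/2)
    return np.array([[f,0,s["cx"]],[0,f,s["cy"]],[0,0,1]])
def ray(s,uv):
    p=cv2.undistortPoints(np.array([[uv]],float),K(s),np.array(s["D"],float))[0,0]
    return np.array(s["attitude"])@np.array([p[0],p[1],1.0])
def at_z(s,uv,z):
    d=ray(s,uv);p=np.array(s["position"]);return p+d*(z-p[2])/d[2]
def depth(s,uv):
    u,v=np.round(uv).astype(int);return np.array(s["position"])+ray(s,uv)*s["range_z"][v,u]
def cloud(s):
    h,w=s["range_z"].shape;u,v=np.meshgrid(np.arange(w),np.arange(h))
    p=cv2.undistortPoints(np.stack([u,v],-1).reshape(-1,1,2).astype(float),K(s),np.array(s["D"],float))[:,0]
    d=np.c_[p,np.ones(len(p))]*s["range_z"].reshape(-1,1)
    return (d@np.array(s["attitude"]).T+np.array(s["position"])).reshape(h,w,3)
def tri(obs):
    A=np.zeros((3,3));b=np.zeros(3)
    for s,uv in obs:
        d=ray(s,uv);d/=np.linalg.norm(d);P=np.eye(3)-np.outer(d,d);A+=P;b+=P@np.array(s["position"])
    return np.linalg.solve(A,b)
def save(s,n,crop=None,k=1):
    im=s["color"][...,::-1]
    if crop: im=im[crop[1]:crop[3],crop[0]:crop[2]]
    cv2.imwrite(f"pics/{n}.png",cv2.resize(im,None,fx=k,fy=k,interpolation=cv2.INTER_CUBIC))
    pickle.dump(s,open(f"pics/{n}.pkl","wb"))
def load(n): return pickle.load(open(f"pics/{n}.pkl","rb"))
E
python3 - <<'E'
from h import *
for n in("top","side"):
    s=snapshot(n);save(s,n,k=1.4);print(n,s["position"],np.round(s["attitude"],3).tolist(),s["fovy"],s["D"],(s["range_z"]>0).mean())
g=get_state();print(g["t"],g["tool_pos"],np.round(g["eef_rot"],3).tolist())
E
```

```text
top [0.32821964 0.03601638 1.24430208] [[-0.008, -0.994, 0.107], [-1.0, 0.005, -0.029], [0.028, -0.107, -0.994]] 52.363010151019594 [-0.00794522  0.          0.          0.          0.        ] 0.9960544217687075
side [0.1278499  0.99836293 1.2605129 ] [[-0.941, -0.261, 0.217], [-0.339, 0.707, -0.62], [0.008, -0.657, -0.754]] 48.175923825464885 [-0.11815122  0.          0.          0.          0.        ] 0.9962585034013606
0.1 [ 0.20397761 -0.53737918  0.23089507] [[0.935, 0.355, -0.0], [0.355, -0.935, 0.001], [-0.0, -0.001, -1.0]]
```

View pics/top.png

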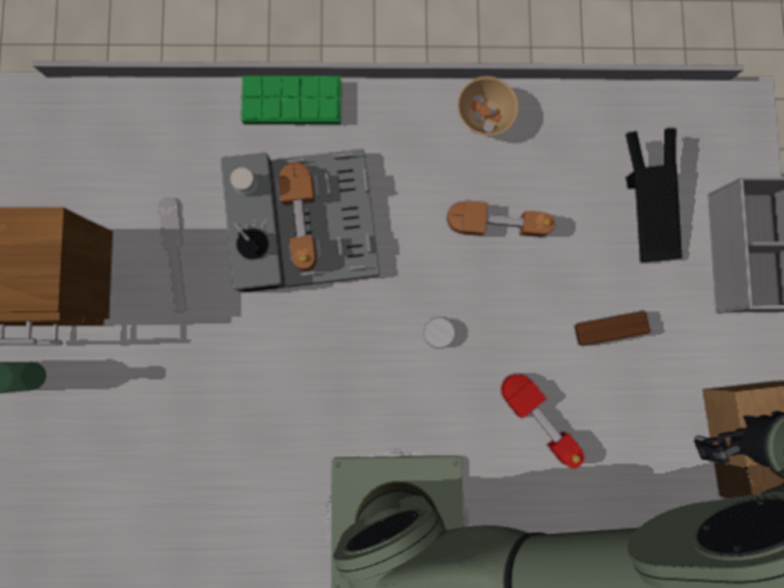

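View pics/side.png

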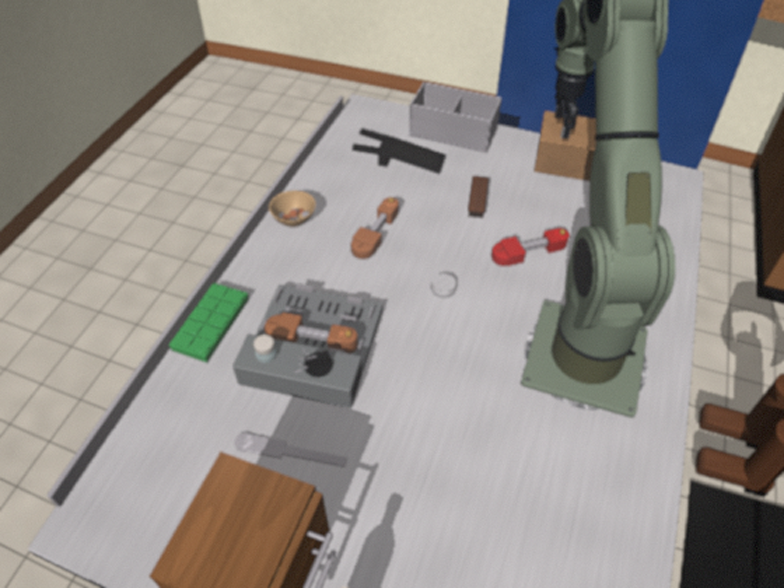

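The top view (784x588) shows the loose tree at (500,218) with its toe to the left (+y). It also shows the seated tree at (298,215), the empty nest at (350,210), the dial at (252,242), the jar at (241,180) and the red decoy at (540,420). The side view agrees. Next I'll get rough positions from both clouds.

Run:
```python
from h import *
t=load("top");s=load("side")
def P(a): return np.array(a)/1.4
pts={"tree toe block":((468,217),(365,243)),"tree spine":((505,221),(377,224)),"tree heel knob":((545,222),(390,204)),
"dial":((252,242),(318,362)),"jar":((241,178),(263,342)),"set spine":((299,220),(312,333)),"set heel knob":((304,259),(348,335))}
for k,(a,b) in pts.items():
    print(k,"top",depth(t,P(a)).round(3),"side",depth(s,P(b)).round(3),"tri",tri([(t,P(a)),(s,P(b))]).round(3))
c=cloud(t);hsv=cv2.cvtColor(t["color"],cv2.COLOR_RGB2HSV)
for n,x in(("top",t),("side",s)):
    c=cloud(x);m=(c[...,2]>.012)&(c[...,0]>.4)&(c[...,0]<.72)&(c[...,1]>-.45)&(c[...,1]<-.12)&(c[...,2]<.07)
    q=c[m];r=cv2.minAreaRect(q[:,:2].astype(np.float32));print(n,len(q),r)
    # dryer: fan box top z~.03 and pod z~.075
    for lo,hi in((.022,.036),(.068,.082)):
        m=(c[...,2]>lo)&(c[...,2]<hi)&(c[...,0]>.35)&(c[...,0]<.8)&(c[...,1]>-.05)&(c[...,1]<.4)
        q=c[m];print(lo,len(q),np.median(q[:,2]),cv2.minAreaRect(q[:,:2].astype(np.float32)))
```

```text
tree toe block top [ 0.616 -0.151  0.044] side [ 0.612 -0.135  0.041] tri [ 0.622 -0.155  0.018]
tree spine top [ 0.61  -0.23   0.034] side [ 0.611 -0.22   0.034] tri [ 0.614 -0.232  0.022]
tree heel knob top [ 0.602 -0.307  0.058] side [ 0.601 -0.296  0.047] tri [ 0.609 -0.315  0.029]
dial top [0.551 0.275 0.114] side [0.553 0.288 0.094] tri [0.557 0.281 0.083]
jar top [0.674 0.296 0.121] side [0.676 0.297 0.12 ] tri [0.676 0.297 0.12 ]
set spine top [0.606 0.193 0.06 ] side [0.608 0.203 0.068] tri [0.61  0.194 0.055]
set heel knob top [0.522 0.179 0.086] side [0.525 0.188 0.079] tri [0.526 0.181 0.07 ]
top 1177 ((0.5488067269325256, -0.3033289909362793), (0.4084906578063965, 0.13961893320083618), 53.538387298583984)
0.022 4722 0.029397616919505043 ((0.6173313856124878, 0.18951110541820526), (0.272290974855423, 0.2834163308143616), 6.742837905883789)
0.068 3338 0.07423795986658055 ((0.6106106042861938, 0.24955284595489502), (0.27234557271003723, 0.17411713302135468), 5.809449195861816)
side 575 ((0.5356687903404236, -0.28694579005241394), (0.37339988350868225, 0.22008199989795685), 76.57859802246094)
0.022 1979 0.03171288815653517 ((0.6169591546058655, 0.1929766684770584), (0.2705620229244232, 0.29880934953689575), 7.042537212371826)
0.068 2282 0.07609069182991601 ((0.6099652647972107, 0.2509576082229614), (0.2704717814922333, 0.1795504242181778), 6.700253963470459)
```

```bash
cat >> h.py <<'E'
from scipy.spatial.transform import Rotation as R
def rows(pos,yaw,label=""):
    g=get_state();M=np.array(g["eef_rot"]);p=np.array(g["tool_pos"])
    c,s_=np.cos(yaw),np.sin(yaw);T=np.array([[c,s_,0],[s_,-c,0],[0,0,-1]])
    sl=M.T@(np.array(pos)-p);tu=R.from_matrix(M.T@T).as_rotvec()
    print(label,"slide",sl.round(4),"turn",tu.round(4),"rows",round(max(np.linalg.norm(sl)/.0417,np.linalg.norm(tu)/.125),1))
E
python3 - <<'E'
from h import *
w=snapshot("wrist");g=get_state();M=np.array(g["eef_rot"])
print("cam in tool",M.T@(np.array(w["position"])-g["tool_pos"]),(M.T@np.array(w["attitude"])).round(3).tolist(),w["fovy"],w["D"])
rows((.60,-.215,.25),1.48)
E
```

```text
cam in tool [ 0.08127164  0.00067817 -0.14240377] [[-0.001, -0.948, -0.317], [1.0, -0.001, 0.0], [-0.0, -0.317, 0.948]] 59.87934523646735 [-0.02842443  0.          0.          0.          0.        ]
 slide [ 0.4847 -0.1609 -0.0189] turn [-7.0000e-04 -4.0000e-04 -1.1172e+00] rows 12.3
```

The manual's scale: shifts go in shares of 0.6 m and turns go in shares of pi rad. Converting my numbers, 0.485 m is 0.8083, -0.161 m is -0.2683, -1.117 rad is -0.3556.

Request:
send_rows --deltas '[{"slide": [0.8083,-0.2683,-0.0317],"turn": [0,0,-0.3556]},{"slide": [0.8083,-0.2683,-0.0317],"turn": [0,0,-0.3556]},{"slide": [0.8083,-0.2683,-0.0317],"turn": [0,0,-0.3556]},{"slide": [0.8083,-0.2683,-0.0317],"turn": [0,0,-0.3556]},{"slide": [0.8083,-0.2683,-0.0317],"turn": [0,0,-0.3556]},{"slide": [0.8083,-0.2683,-0.0317],"turn": [0,0,-0.3556]},{"slide": [0.8083,-0.2683,-0.0317],"turn": [0,0,-0.3556]},{"slide": [0.8083,-0.2683,-0.0317],"turn": [0,0,-0.3556]},{"slide": [0.8083,-0.2683,-0.0317],"turn": [0,0,-0.3556]},{"slide": [0.8083,-0.2683,-0.0317],"turn": [0,0,-0.3556]}]'

```text
t: 0.98
tool_pos: [0.5281, -0.2733, 0.2467]
eef_rot: [[0.083, 0.997, -0.0], [0.997, -0.083, 0.0], [0.0, -0.0, -1.0]]
ft_force: [0.1, -1.0, -0.5]
gripper_width: 0.0854
grip_force: 0.0
```

Run:
```python
from h import *
g=get_state();print(g["t"],g["tool_pos"],g["q"]);rows((.60,-.215,.25),1.48)
```

```text
0.9833 [ 0.52807171 -0.273287    0.24674883] [ 0.56954789  0.73228323 -0.3052499   1.37816035  0.23141546  1.06649902
  0.14257403]
 slide [ 0.0641  0.0668 -0.0033] turn [-0.0003 -0.0002  0.0074] rows 2.2
```

Converted, 0.067 m is 0.1117, 0.064 m is 0.1067, 0.007 rad is 0.0022.

Request:
send_rows --deltas '[{"slide": [0.1067,0.1117,-0.005],"turn": [0,0,0.0022]},{"slide": [0.1067,0.1117,-0.005],"turn": [0,0,0.0022]},{"slide": [0.1067,0.1117,-0.005],"turn": [0,0,0.0022]},{"slide": [0.1067,0.1117,-0.005],"turn": [0,0,0.0022]},{"slide": [0.1067,0.1117,-0.005],"turn": [0,0,0.0022]}]'

```text
t: 1.4
tool_pos: [0.5995, -0.2167, 0.2492]
eef_rot: [[0.097, 0.995, -0.001], [0.995, -0.097, 0.0], [-0.0, -0.001, -1.0]]
ft_force: [-0.8, -0.0, 0.3]
gripper_width: 0.0851
grip_force: 0.0
```

Run:
```python
from h import *
g=get_state();print(g["t"],g["tool_pos"])
w=snapshot("wrist");save(w,"w1",k=1.4)
c=cloud(w);m=(c[...,2]>.01)&(c[...,2]<.07)&(c[...,0]>.53)&(c[...,0]<.69)&(c[...,1]>-.36)&(c[...,1]<-.08)
q=c[m];print(len(q))
def fit(q,lo,hi):
    k=q[(q[:,2]>lo)&(q[:,2]<hi)];return len(k),cv2.minAreaRect(k[:,:2].astype(np.float32))
print("all",fit(q,.01,.07));
print("z hist",np.histogram(q[:,2],bins=np.arange(.01,.07,.004)))
```

```text
1.4 [ 0.5994685  -0.21673374  0.24924192]
9288
all (9288, ((0.614913821220398, -0.22016200423240662), (0.2203240841627121, 0.06623922288417816), 83.67385864257812))
z hist (array([  27,   34,   37,   64,  142, 1979, 1261, 3494, 1992,  127,  126,
          5,    0,    0]), array([0.01 , 0.014, 0.018, 0.022, 0.026, 0.03 , 0.034, 0.038, 0.042,
       0.046, 0.05 , 0.054, 0.058, 0.062, 0.066]))
```

View pics/w1.png

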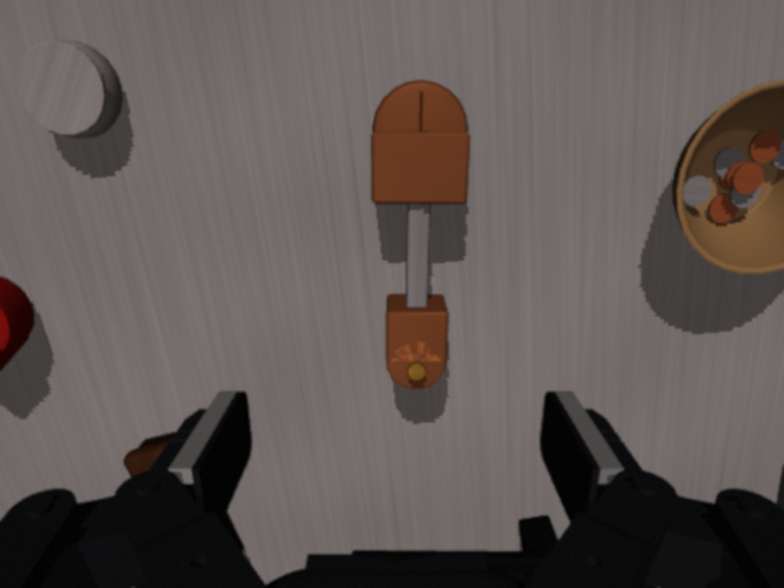

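The wrist view shows the loose tree with its toe up: toe block at (420,140), spine from (419,205) to (417,305), and heel knob at (416,372). I'll refine using the spine and also check its height by triangulating the knob with the top view.

Run:
```python
from h import *
w=load("w1");c=cloud(w)
o=np.array([.6149,-.2202]);a=1.4604;d=np.array([np.cos(a),np.sin(a)]);n=np.array([-d[1],d[0]])
q=c[(c[...,2]>.012)&(c[...,2]<.07)];x=(q[:,:2]-o)@d;y=(q[:,:2]-o)@n
for lo,hi in((-.108,-.08),(-.08,-.05),(-.04,-.01),(-.01,.025),(.035,.06),(.06,.085)):
    k=(x>lo)&(x<hi)&(abs(y)<.045);print((lo,hi),y[k].min().round(4),y[k].max().round(4),"mid",((y[k].min()+y[k].max())/2).round(4),"zmed",np.median(q[k,2]).round(4))
k=(abs(y)<.004)&(q[:,2]<.0365)&(abs(x)<.06);print("spine x",x[k].min(),x[k].max())
k=(abs(y)<.045)&(abs(x)<.14);print("x ends",x[k].min(),x[k].max())
P=lambda *a:np.array(a)/1.4
for u in((372,203),(467,203),(405,306),(429,307)):print(at_z(w,P(*u),.04 if u[1]<250 else .034).round(4),depth(w,P(*u)).round(4))
print("knob tri",tri([(w,P(416,372)),(load("top"),P(545,222))]))
```

```text
(-0.108, -0.08) -0.0237 0.0215 mid -0.0011 zmed 0.045
(-0.08, -0.05) -0.0237 0.0218 mid -0.0009 zmed 0.0449
(-0.04, -0.01) -0.0082 0.0077 mid -0.0002 zmed 0.0337
(-0.01, 0.025) -0.0083 0.0077 mid -0.0003 zmed 0.0338
(0.035, 0.06) -0.0331 0.0331 mid -0.0 zmed 0.0397
(0.06, 0.085) -0.0331 0.0331 mid -0.0 zmed 0.0392
spine x -0.04770238799861175 0.028833456750181365
x ends -0.11012273354403326 0.11020133229007995
[ 0.5861 -0.1869  0.04  ] [ 5.837e-01 -1.927e-01 -3.000e-04]
[ 0.6511 -0.1932  0.04  ] [ 6.561e-01 -1.997e-01 -1.000e-04]
[ 0.6017 -0.2662  0.034 ] [ 0.6017 -0.266   0.0345]
[ 0.6194 -0.2687  0.034 ] [ 0.6194 -0.2684  0.0349]
knob tri [ 0.60405495 -0.30871316  0.05543908]
```

```bash
python3 -c "
from h import *
rows((.6146,-.2227,.007),1.468)"
```

```text
slide [-0.0034  0.0162  0.2425] turn [-0.0008  0.0004  0.0043] rows 5.8
```

Converted, 0.2425 m is 0.4042, 0.0162 m is 0.027, 0.004 rad is 0.0013.

Request:
send_rows --deltas '[{"slide": [-0.0057,0.027,0.0667],"turn": [0,0,0.0013]},{"slide": [-0.0057,0.027,0.1333],"turn": [0,0,0.0013]},{"slide": [-0.0057,0.027,0.2],"turn": [0,0,0.0013]},{"slide": [-0.0057,0.027,0.25],"turn": [0,0,0.0013]},{"slide": [-0.0057,0.027,0.3],"turn": [0,0,0.0013]},{"slide": [-0.0057,0.027,0.3333],"turn": [0,0,0.0013]},{"slide": [-0.0057,0.027,0.3667],"turn": [0,0,0.0013]},{"slide": [-0.0057,0.027,0.3917],"turn": [0,0,0.0013]},{"slide": [-0.0057,0.027,0.4042],"turn": [0,0,0.0013]},{"slide": [-0.0057,0.027,0.4042],"turn": [0,0,0.0013]}]' --hand 0.35

```text
t: 2.28
tool_pos: [0.6144, -0.2224, 0.0061]
eef_rot: [[0.103, 0.995, -0.002], [0.995, -0.103, 0.0], [0.0, -0.002, -1.0]]
ft_force: [-0.8, -0.7, 0.2]
gripper_width: 0.0554
grip_force: 0.0
```

```bash
python3 -c "
from h import *
g=get_state();print(g['t'],g['tool_pos'],g['gripper_width'],g['ft_force']);rows((.6146,-.2227,.007),1.468)"
```

```text
2.2833 [ 0.61438454 -0.22242318  0.00614918] 0.05537762850407146 [-0.82521191 -0.71522658  0.1997954 ]
 slide [-0.0003  0.0002 -0.0009] turn [-0.0018 -0.0003  0.0001] rows 0.0
```

Converted, -0.001 m is -0.0017.

Request:
send_rows --deltas '[{"slide": [0,0,-0.0017],"turn": [0,0,0]},{"slide": [0,0,-0.0017],"turn": [0,0,0]},{"slide": [0,0,-0.0017],"turn": [0,0,0]},{"slide": [0,0,-0.0017],"turn": [0,0,0]},{"slide": [0,0,-0.0017],"turn": [0,0,0]},{"slide": [0,0,-0.0017],"turn": [0,0,0]},{"slide": [0,0,-0.0017],"turn": [0,0,0]},{"slide": [0,0,-0.0017],"turn": [0,0,0]}]' --hand 1 --force 60

```text
t: 2.95
tool_pos: [0.6159, -0.2223, 0.0096]
eef_rot: [[0.102, 0.995, 0.002], [0.995, -0.102, -0.001], [-0.0, 0.002, -1.0]]
ft_force: [-1.2, 0.2, 9.1]
gripper_width: 0.0147
grip_force: 60.0
```

Converted, -0.26 m is -0.4333, -0.05 m is -0.0833.

Request:
send_rows --deltas '[{"slide": [0,0,-0.0167],"turn": [0,0,0]},{"slide": [0,0,-0.0417],"turn": [0,0,0]},{"slide": [0,0,-0.0833],"turn": [0,0,0]},{"slide": [0,0,-0.1333],"turn": [0,0,0]},{"slide": [0,0,-0.1833],"turn": [0,0,0]},{"slide": [0,0,-0.25],"turn": [0,0,0]},{"slide": [0,0,-0.3167],"turn": [0,0,0]},{"slide": [0,0,-0.3833],"turn": [0,0,0]},{"slide": [0,0,-0.4333],"turn": [0,0,0]},{"slide": [0,0,-0.4333],"turn": [0,0,0]}]'

```text
t: 3.78
tool_pos: [0.6167, -0.2222, 0.2761]
eef_rot: [[0.102, 0.995, 0.009], [0.995, -0.102, -0.002], [-0.001, 0.01, -1.0]]
ft_force: [0.0, 0.3, -2.9]
gripper_width: 0.0148
grip_force: 59.2
```

```bash
python3 -c "
from h import *
g=get_state();print(g['t'],g['tool_pos'],g['gripper_width'],g['ft_force'],g['ft_torque']);rows((.62,-.05,.27),.118)"
```

```text
3.7833 [ 0.61666379 -0.22219614  0.27613702] 0.014819554117378056 [ 0.02594897  0.33435447 -2.87059521] [-0.04833519 -0.06446454 -0.04272269]
 slide [ 0.1716 -0.0143  0.0058] turn [ 0.009  -0.0053  1.3505] rows 10.8
```

Converted, 0.172 m is 0.2867, 0.05 m is 0.0833, 0.009 rad is 0.0029.

Request:
send_rows --deltas '[{"slide": [0.025,0,0],"turn": [0.0029,-0.0016,0.0255]},{"slide": [0.05,0,0],"turn": [0.0029,-0.0016,0.0605]},{"slide": [0.0833,0,0],"turn": [0.0029,-0.0016,0.0955]},{"slide": [0.1167,0,0],"turn": [0.0029,-0.0016,0.1305]},{"slide": [0.15,-0.0083,0],"turn": [0.0029,-0.0016,0.1655]},{"slide": [0.1833,-0.0167,0],"turn": [0.0029,-0.0016,0.2005]},{"slide": [0.2167,-0.0233,0],"turn": [0.0029,-0.0016,0.2355]},{"slide": [0.25,-0.0233,0],"turn": [0.0029,-0.0016,0.2706]},{"slide": [0.275,-0.0233,0],"turn": [0.0029,-0.0016,0.3056]},{"slide": [0.2867,-0.0233,0],"turn": [0.0029,-0.0016,0.3374]}]'

```text
t: 4.62
tool_pos: [0.6187, -0.0467, 0.2692]
eef_rot: [[0.919, 0.395, -0.009], [0.395, -0.919, 0.003], [-0.007, -0.006, -1.0]]
ft_force: [-0.3, 1.1, -3.9]
gripper_width: 0.015
grip_force: 59.1
```

```bash
python3 -c "
from h import *
g=get_state();print(g['t'],g['q']);rows((.62,-.05,.27),.118)"
```

```text
4.6167 [ 0.01895104  0.75327105  0.01422958  1.22504914 -0.01346342  1.17264829
 -1.13056474]
 slide [-0.0001  0.0035 -0.0008] turn [-0.0052  0.0082  0.2876] rows 2.3
```

Converted, 0.003 m is 0.005, 0.27 rad is 0.0859.

Request:
send_rows --deltas '[{"slide": [0,0.005,0],"turn": [-0.0016,0.0025,0.0318]},{"slide": [0,0.005,0],"turn": [-0.0016,0.0025,0.0637]},{"slide": [0,0.005,0],"turn": [-0.0016,0.0025,0.0859]},{"slide": [0,0.005,0],"turn": [-0.0016,0.0025,0.0917]},{"slide": [0,0.005,0],"turn": [-0.0016,0.0025,0.0917]},{"slide": [0,0.005,0],"turn": [-0.0016,0.0025,0.0917]}]'

```text
t: 5.12
tool_pos: [0.6199, -0.0521, 0.2686]
eef_rot: [[0.992, 0.123, -0.001], [0.123, -0.992, -0.001], [-0.001, 0.001, -1.0]]
ft_force: [0.4, -0.0, -3.1]
gripper_width: 0.0147
grip_force: 59.0
```

Run:
```python
from h import *
g=get_state();print(g['t'],g['tool_pos'],np.round(g['eef_rot'],4).tolist())
w=snapshot("wrist");save(w,"w2",k=1.4)
```

```text
5.1167 [ 0.61990352 -0.05209219  0.26860807] [[0.9924, 0.1231, -0.0006], [0.1231, -0.9924, -0.0011], [-0.0008, 0.0011, -1.0]]
```

View pics/w2.png

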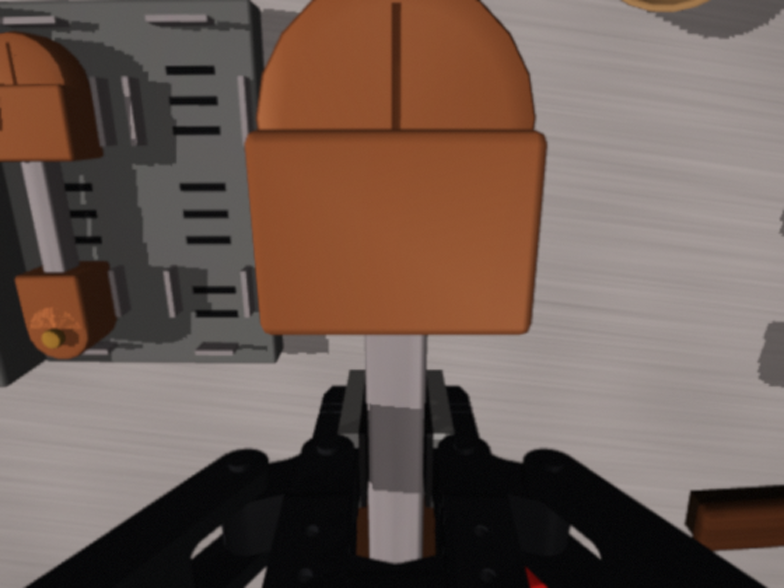

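The wrist view shows the empty nest: toe walls at (132,110) and (242,105), heel walls at (170,293) and (247,293), end walls at (178,18) and (215,351). The held tree's toe block fills (250-545, 0-333). I'll extract the wall tops and the held tree's pose from the cloud.

Run:
```python
from h import *
w=load("w2");c=cloud(w)
g=get_state();M=np.array(g["eef_rot"]);tp=np.array(g["tool_pos"])
P=lambda *a:np.array(a)/1.4
# walls
z=c[...,2];u,v=np.meshgrid(np.arange(560),np.arange(420));u=u*1.4;v=v*1.4
m=((z>.040)&(z<.052)&(u<262)&(u>80)).astype(np.uint8)
n,l,st,ce=cv2.connectedComponentsWithStats(m)
for i in range(1,n):
    if st[i,4]<15: continue
    q=c[l==i];r=cv2.minAreaRect(q[:,:2].astype(np.float32));print("wall",(ce[i]*1.4).round(0),st[i,4],np.array(r[0]).round(4),np.array(r[1]).round(4),round(r[2],1),"z",np.median(q[:,2]).round(4))
# floor of nest
k=(u>170)&(u<235)&(v>220)&(v<260);print("floor z",np.median(z[k]))
# held tree in tool frame
q=(c.reshape(-1,3)-tp)@M
k=(abs(q[:,1])<.05)&(q[:,2]>-.05)&(q[:,2]<.02)&(q[:,0]>.012);q=q[k];print(len(q))
for lo,hi in((.013,.026),(.036,.05),(.05,.065),(.065,.08)):
    a=q[(q[:,0]>lo)&(q[:,0]<hi)&(q[:,2]<0)];print(lo,a[:,1].min().round(4),a[:,1].max().round(4),((a[:,1].min()+a[:,1].max())/2).round(4),"ztop",np.median(a[:,2]).round(4))
a=q[(abs(q[:,1])<.005)];x=np.sort(a[:,0])
for xx in np.arange(.024,.04,.002):
    b=a[(a[:,0]>xx)&(a[:,0]<xx+.002)];print(round(xx,3),np.median(b[:,2]).round(4) if len(b) else None,end="; ")
e=[at_z(w,P(*p),tp[2]+.034) for p in((248,133),(545,133))]
```

```text
wall [176.  19.] 274 [0.7485 0.1052] [0.0045 0.0406] 5.6 z 0.0455
wall [ 87. 121.] 349 [0.682  0.1675] [0.0586 0.0033] 6.3 z 0.0452
wall [ 99. 110.] 349 [0.6849 0.1593] [0.0441 0.0063] 8.3 z 0.0451
wall [130. 110.] 347 [0.6876 0.1377] [0.0447 0.0052] 7.8 z 0.0452
wall [243. 107.] 255 [0.6962 0.0603] [0.0454 0.0052] 5.6 z 0.0455
wall [102. 294.] 373 [0.5442 0.1662] [0.0624 0.0152] 10.1 z 0.046
wall [116. 291.] 204 [0.5535 0.1535] [0.0372 0.0053] 6.9 z 0.0452
wall [171. 293.] 217 [0.5584 0.1119] [0.0373 0.0051] 8.0 z 0.0452
wall [245. 293.] 184 [0.5651 0.0548] [0.0372 0.0048] 6.1 z 0.0453
wall [ 98. 351.] 108 [0.5021 0.1724] [0.0052 0.0215] 7.6 z 0.0453
wall [215. 351.] 158 [0.5138 0.0775] [0.0052 0.029 ] 6.2 z 0.0453
floor z 0.029822232390259495
48987
0.013 -0.0351 0.0362 0.0005 ztop -0.0244
0.036 -0.0324 0.0341 0.0008 ztop -0.0303
0.05 -0.0324 0.034 0.0008 ztop -0.0303
0.065 -0.0326 0.0338 0.0006 ztop -0.0302
0.024 -0.0243; 0.026 -0.0244; 0.028 -0.0245; 0.03 -0.0245; 0.032 -0.0295; 0.034 -0.0301; 0.036 -0.0304; 0.038 -0.0303;
```

```bash
python3 -c "
from h import *
rows((.6297,.0922,.095),.1195)"
```

```text
slide [ 0.0275 -0.1423  0.1734] turn [0.0011 0.0008 0.0035] rows 5.4
```

Converted, 0.1734 m is 0.289, -0.1423 m is -0.2372, 0.0035 rad is 0.0011.

Request:
send_rows --deltas '[{"slide": [0.0083,-0.05,0.0167],"turn": [0.0003,0.0003,0.0011]},{"slide": [0.02,-0.1,0.05],"turn": [0.0003,0.0003,0.0011]},{"slide": [0.03,-0.15,0.0833],"turn": [0.0003,0.0003,0.0011]},{"slide": [0.04,-0.2,0.1167],"turn": [0.0003,0.0003,0.0011]},{"slide": [0.0458,-0.23,0.1583],"turn": [0.0003,0.0003,0.0011]},{"slide": [0.0458,-0.2372,0.2],"turn": [0.0003,0.0003,0.0011]},{"slide": [0.0458,-0.2372,0.2417],"turn": [0.0003,0.0003,0.0011]},{"slide": [0.0458,-0.2372,0.275],"turn": [0.0003,0.0003,0.0011]},{"slide": [0.0458,-0.2372,0.289],"turn": [0.0003,0.0003,0.0011]},{"slide": [0.0458,-0.2372,0.289],"turn": [0.0003,0.0003,0.0011]}]'

```text
t: 6.0
tool_pos: [0.6293, 0.0919, 0.0932]
eef_rot: [[0.993, 0.118, -0.003], [0.118, -0.993, -0.0], [-0.003, 0.0, -1.0]]
ft_force: [-0.9, -0.3, -2.8]
gripper_width: 0.0148
grip_force: 59.1
```

Run:
```python
from h import *
g=get_state();print(g['t'],g['tool_pos'],g['ft_force']);rows((.6297,.0922,.0385),.1195)
```

```text
6.0 [0.62934461 0.09194656 0.09320713] [-0.85694344 -0.25073168 -2.84762435]
 slide [ 0.0005 -0.0002  0.0547] turn [ 0.0002  0.0026 -0.0014] rows 1.3
```

Converted, 0.05 m is 0.0833, 0.0005 m is 0.0008, 0.002 rad is 0.0006.

Request:
send_rows --deltas '[{"slide": [0.0008,0,0.0167],"turn": [0,0.0006,-0.0003]},{"slide": [0.0008,0,0.0333],"turn": [0,0.0006,-0.0003]},{"slide": [0.0008,0,0.0467],"turn": [0,0.0006,-0.0003]},{"slide": [0.0008,0,0.0583],"turn": [0,0.0006,-0.0003]},{"slide": [0.0008,0,0.0667],"turn": [0,0.0006,-0.0003]},{"slide": [0.0008,0,0.0733],"turn": [0,0.0006,-0.0003]},{"slide": [0.0008,0,0.0783],"turn": [0,0.0006,-0.0003]},{"slide": [0.0008,0,0.0817],"turn": [0,0.0006,-0.0003]},{"slide": [0.0008,0,0.0833],"turn": [0,0.0006,-0.0003]},{"slide": [0.0008,0,0.0833],"turn": [0,0.0006,-0.0003]}]'

```text
t: 6.83
tool_pos: [0.6306, 0.0922, 0.0447]
eef_rot: [[0.993, 0.118, 0.002], [0.118, -0.993, -0.0], [0.002, 0.0, -1.0]]
ft_force: [0.3, -0.0, -3.7]
gripper_width: 0.0146
grip_force: 59.2
```

Request:
send_rows --deltas '[{"slide": [-0.0008,0,0.0017],"turn": [0,0,0]},{"slide": [-0.0008,0,0.0033],"turn": [0,0,0]},{"slide": [-0.0008,0,0.005],"turn": [0,0,0]},{"slide": [-0.0008,0,0.0058],"turn": [0,0,0]},{"slide": [-0.0008,0,0.0067],"turn": [0,0,0]},{"slide": [-0.0008,0,0.0067],"turn": [0,0,0]}]'

```text
t: 7.33
tool_pos: [0.6301, 0.0921, 0.0406]
eef_rot: [[0.993, 0.118, 0.002], [0.118, -0.993, -0.0], [0.002, 0.0, -1.0]]
ft_force: [0.4, 0.0, -2.7]
gripper_width: 0.0148
grip_force: 59.2
```

Converted, 0.002 m is 0.0033, 0.0015 m is 0.0025.

Request:
send_rows --deltas '[{"slide": [0,0,0.0008],"turn": [0,0,0]},{"slide": [0,0,0.0017],"turn": [0,0,0]},{"slide": [0,0,0.0025],"turn": [0,0,0]},{"slide": [0,0,0.0033],"turn": [0,0,0]},{"slide": [0,0,0.0033],"turn": [0,0,0]}]'

```text
t: 7.75
tool_pos: [0.6302, 0.0921, 0.0396]
eef_rot: [[0.993, 0.118, 0.002], [0.118, -0.993, 0.0], [0.002, 0.0, -1.0]]
ft_force: [-5.7, -0.3, 13.5]
gripper_width: 0.0151
grip_force: 61.5
```

Converted, -0.001 m is -0.0017.

Request:
send_rows --deltas '[{"slide": [0,0,-0.0017],"turn": [0,0,0]},{"slide": [0,0,-0.0017],"turn": [0,0,0]},{"slide": [0,0,-0.0017],"turn": [0,0,0]},{"slide": [0,0,-0.0017],"turn": [0,0,0]}]' --hand 0.35

```text
t: 8.08
tool_pos: [0.6302, 0.0921, 0.0396]
eef_rot: [[0.993, 0.118, 0.002], [0.118, -0.993, 0.0], [0.002, 0.0, -1.0]]
ft_force: [0.4, 0.2, -0.3]
gripper_width: 0.0552
grip_force: 0.0
```

Run:
```python
from h import *
g=get_state();print(g['t'],g['tool_pos'],g['gripper_width'],g['ft_force'])
rows((.60,.0922,.22),.1195)
t=load("w2")
```

```text
8.0833 [0.63015119 0.09212386 0.03962615] 0.055187529844453256 [ 0.36153978  0.20750245 -0.3153027 ]
 slide [-0.0295 -0.0036 -0.1804] turn [ 0.0002 -0.0022 -0.0012] rows 4.4
```

Converted, -0.21 m is -0.35, -0.19 m is -0.3167.

Request:
send_rows --deltas '[{"slide": [0,0,-0.0333],"turn": [0,0,0]},{"slide": [0,0,-0.0833],"turn": [0,0,0]},{"slide": [0,0,-0.15],"turn": [0,0,0]},{"slide": [-0.0333,-0.05,-0.2167],"turn": [0,0,0]},{"slide": [-0.0583,-0.1,-0.2667],"turn": [0,0,0]},{"slide": [-0.0833,-0.15,-0.3167],"turn": [0,0,0]},{"slide": [-0.0833,-0.1667,-0.35],"turn": [0,0,0]},{"slide": [-0.0833,-0.1667,-0.35],"turn": [0,0,0]},{"slide": [-0.0833,-0.1667,-0.35],"turn": [0,0,0]}]'

```text
t: 8.83
tool_pos: [0.5683, 0.1868, 0.2509]
eef_rot: [[0.993, 0.12, 0.005], [0.12, -0.993, 0.001], [0.005, -0.001, -1.0]]
ft_force: [0.7, -0.7, -0.7]
gripper_width: 0.0556
grip_force: 0.0
```

Run:
```python
from h import *
g=get_state();print(g['t'],g['tool_pos'])
w=snapshot("wrist");save(w,"w3",k=1.4)
```

```text
8.8333 [0.56831553 0.18680819 0.25090462]
```

View pics/w3.png

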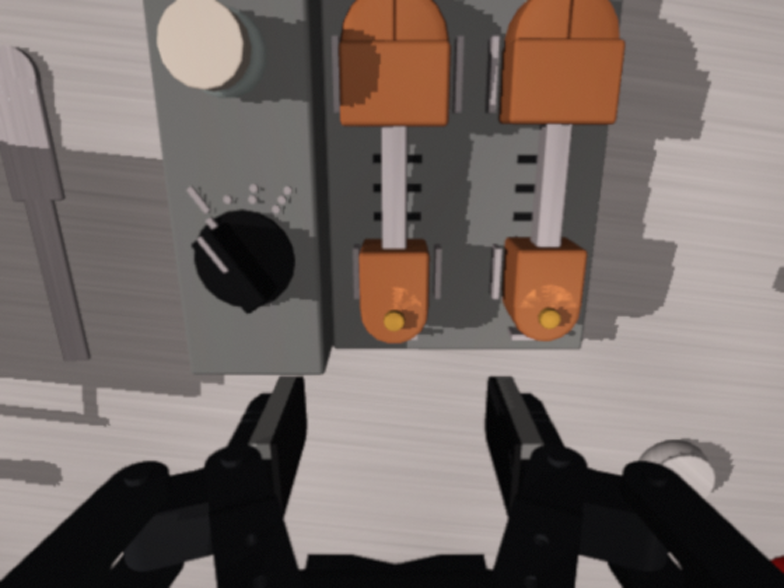

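The wrist view shows both trees side by side in their nests, toes up. The dial disc is centred near (245,258), with its pointer toward the rest bar at (200,205). The one, two and three studs run out to (285,195). I'll check the seating heights and locate the dial bar.

Run:
```python
from h import *
w=load("w3");c=cloud(w);P=lambda *a:np.array(a)/1.4
for n,p in(("toe new",(565,85)),("toe set",(395,85)),("spine new",(550,185)),("spine set",(394,185)),("heel new",(545,275)),("heel set",(394,270))):print(n,depth(w,P(*p)).round(4))
b=np.array([.6298,.0915]);a=.1195;d=np.array([np.cos(a),np.sin(a)]);n=np.array([-d[1],d[0]])
for nm,o in(("new",b),("set",b+.1*n)):
  q=c[(c[...,2]>.05)&(c[...,2]<.1)];x=(q[:,:2]-o)@d;y=(q[:,:2]-o)@n
  for lo,hi in((-.085,-.06),(-.03,.02),(.04,.075)):
    k=(x>lo)&(x<hi)&(abs(y)<.045);print(nm,lo,((y[k].min()+y[k].max())/2).round(4),np.median(q[k,2]).round(4))
u,v=np.meshgrid(np.arange(560),np.arange(420));u=u*1.4;v=v*1.4
box=(u>170)&(u<320)&(v>170)&(v<340)
z=c[...,2]
q=c[box&(z>.1)&(z<.13)];r=cv2.minAreaRect(q[:,:2].astype(np.float32));print("bar",len(q),r,np.median(q[:,2]),q[:,2].max())
m=q[:,:2].mean(0);e,V=np.linalg.eigh(np.cov((q[:,:2]-m).T));print("pca",m,np.arctan2(V[1,1],V[0,1]),np.sqrt(e))
dm=(box&(z>.079)&(z<.092));q=c[dm];print("disc",cv2.minEnclosingCircle(q[:,:2].astype(np.float32)),np.median(q[:,2]))
k=box&(z>.07)&(z<.0785);print("pod z",np.median(z[k]))
```

```text
toe new [0.684  0.0984 0.0692]
toe set [0.6715 0.1986 0.07  ]
spine new [0.6249 0.0935 0.0643]
spine set [0.6127 0.1922 0.0634]
heel new [0.5689 0.0883 0.0764]
heel set [0.56   0.1859 0.0746]
new -0.085 -0.0001 0.0748
new -0.03 0.0002 0.0636
new 0.04 0.0002 0.0698
set -0.085 0.002 0.0748
set -0.03 0.002 0.0637
set 0.04 0.002 0.0698
bar 1462 ((0.556879460811615, 0.2817775309085846), (0.051988475024700165, 0.01663818396627903), 41.7095832824707) 0.11046848329349115 0.11336127745545993
pca [0.55841752 0.2808855 ] -2.42615971834411 [0.00494109 0.01484021]
disc ((0.5573515892028809, 0.2823984920978546), 0.03271528333425522) 0.08085106242766993
pod z 0.07476907910663938
```

Run:
```python
from h import *
w=load("w3");save(w,"w3c",(110,110,240,240),4.5)
```

```text
(no output)
```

View pics/w3c.png

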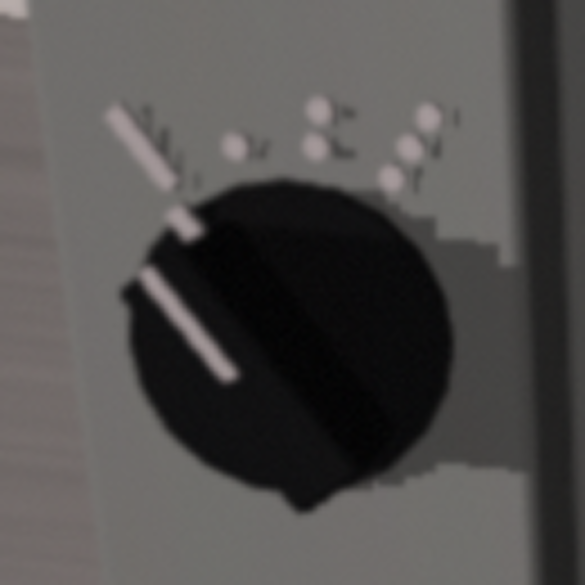

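The new tree is level with the seated one (toe 0.0698, spine 0.0636, heel 0.0748) and centred, so it is home. The crop shows the dial pointer at (185,225) lined up with the long bar at (140,150), and the three studs at (410,145). Now to the dial, bar yaw about 0.725.

Run:
```python
from h import *
g=get_state();print(g['q'][6]);rows((.557,.282,.16),.725)
```

```text
-1.731844651125892
 slide [-0.     -0.0972  0.0895] turn [ 0.0013 -0.0024 -0.6063] rows 4.9
```

Converted, -0.097 m is -0.1617, -0.092 m is -0.1533, -0.606 rad is -0.1929.

Request:
send_rows --deltas '[{"slide": [0,-0.0333,0.0167],"turn": [0.0003,-0.0006,-0.0255]},{"slide": [0,-0.0667,0.0333],"turn": [0.0003,-0.0006,-0.0573]},{"slide": [0,-0.1,0.0583],"turn": [0.0003,-0.0006,-0.0891]},{"slide": [0,-0.1333,0.0833],"turn": [0.0003,-0.0006,-0.121]},{"slide": [0,-0.1533,0.1083],"turn": [0.0003,-0.0006,-0.1528]},{"slide": [0,-0.1617,0.1333],"turn": [0.0003,-0.0006,-0.1814]},{"slide": [0,-0.1617,0.15],"turn": [0.0003,-0.0006,-0.1929]},{"slide": [0,-0.1617,0.15],"turn": [0.0003,-0.0006,-0.1929]},{"slide": [0,-0.1617,0.15],"turn": [0.0003,-0.0006,-0.1929]}]'

```text
t: 9.63
tool_pos: [0.5571, 0.2806, 0.1586]
eef_rot: [[0.751, 0.66, -0.002], [0.66, -0.751, -0.001], [-0.002, -0.0, -1.0]]
ft_force: [1.3, -0.3, 0.5]
gripper_width: 0.0552
grip_force: 0.0
```

Run:
```python
from h import *
g=get_state();print(g['t'],g['tool_pos'],g['q'].round(3) if hasattr(g['q'],'round') else g['q']);rows((.557,.282,.087),.725)
```

```text
9.6333 [0.55712331 0.28060874 0.15857188] [-0.504  0.868 -0.031  1.379  0.03   0.897 -1.392]
 slide [ 0.001  -0.0011  0.0716] turn [-0.0002  0.002  -0.0036] rows 1.7
```

Converted, 0.071 m is 0.1183, 0.03 m is 0.05, 0.001 rad is 0.0003.

Request:
send_rows --deltas '[{"slide": [0.0017,-0.0017,0.025],"turn": [0,0.0003,-0.0013]},{"slide": [0.0017,-0.0017,0.05],"turn": [0,0.0003,-0.0013]},{"slide": [0.0017,-0.0017,0.075],"turn": [0,0.0003,-0.0013]},{"slide": [0.0017,-0.0017,0.0933],"turn": [0,0.0003,-0.0013]},{"slide": [0.0017,-0.0017,0.1083],"turn": [0,0.0003,-0.0013]},{"slide": [0.0017,-0.0017,0.1167],"turn": [0,0.0003,-0.0013]},{"slide": [0.0017,-0.0017,0.1183],"turn": [0,0.0003,-0.0013]},{"slide": [0.0017,-0.0017,0.1183],"turn": [0,0.0003,-0.0013]},{"slide": [0.0017,-0.0017,0.1183],"turn": [0,0.0003,-0.0013]}]'

```text
t: 10.38
tool_pos: [0.5574, 0.2834, 0.0891]
eef_rot: [[0.746, 0.665, 0.001], [0.665, -0.746, 0.001], [0.002, 0.0, -1.0]]
ft_force: [-0.5, 1.1, 0.3]
gripper_width: 0.0559
grip_force: 0.0
```

Run:
```python
from h import *
g=get_state();print(g['t'],g['tool_pos'],g['ft_force']);rows((.557,.282,.087),.725)
```

```text
10.3833 [0.5573615  0.28335709 0.08913091] [-0.52860603  1.11544724  0.34747847]
 slide [-0.0012  0.0008  0.0021] turn [ 0.0002 -0.0018  0.0031] rows 0.1
```

Converted, -0.001 m is -0.0017.

Request:
send_rows --deltas '[{"slide": [-0.0017,0.0017,0.0017],"turn": [0,0,0]},{"slide": [-0.0017,0.0017,0.0017],"turn": [0,0,0]},{"slide": [-0.0017,0.0017,0.0017],"turn": [0,0,0]},{"slide": [-0.0017,0.0017,0.0017],"turn": [0,0,0]},{"slide": [-0.0017,0.0017,0.0017],"turn": [0,0,0]},{"slide": [-0.0017,0.0017,0.0017],"turn": [0,0,0]},{"slide": [-0.0017,0.0017,0.0017],"turn": [0,0,0]},{"slide": [-0.0017,0.0017,0.0017],"turn": [0,0,0]}]' --hand 1 --force 100

```text
t: 11.05
tool_pos: [0.5565, 0.2825, 0.0881]
eef_rot: [[0.746, 0.666, 0.0], [0.666, -0.746, 0.002], [0.001, -0.001, -1.0]]
ft_force: [-6.3, 2.0, 10.5]
gripper_width: 0.0141
grip_force: 98.2
```

Run:
```python
from h import *
g=get_state();print(g['tool_pos'],g['ft_force'],g['ft_torque'],np.arctan2(g['eef_rot'][1][0],g['eef_rot'][0][0]))
```

```text
[0.55646369 0.28254602 0.08814677] [-6.27425139  1.97964083 10.46473202] [ 0.22981252  1.33534673 -0.24154307] 0.7285476738936131
```

Converted, 0.12 rad is 0.0382.

Request:
send_rows --deltas '[{"slide": [0,0,0],"turn": [0,0,0.0159]},{"slide": [0,0,0],"turn": [0,0,0.0382]},{"slide": [0,0,0],"turn": [0,0,0.0637]},{"slide": [0,0,0],"turn": [0,0,0.0891]},{"slide": [0,0,0],"turn": [0,0,0.1146]},{"slide": [0,0,0],"turn": [0,0,0.1401]},{"slide": [0,0,0],"turn": [0,0,0.1655]},{"slide": [0,0,0],"turn": [0,0,0.1846]},{"slide": [0,0,0],"turn": [0,0,0.191]},{"slide": [0,0,0],"turn": [0,0,0.191]}]'

```text
t: 11.88
tool_pos: [0.5563, 0.2827, 0.0881]
eef_rot: [[0.992, 0.127, -0.0], [0.127, -0.992, 0.002], [0.0, -0.002, -1.0]]
ft_force: [-7.3, 2.6, 10.7]
gripper_width: 0.014
grip_force: 98.6
```

Run:
```python
from h import *
g=get_state();print(g['tool_pos'],g['ft_force'],g['ft_torque'],np.arctan2(g['eef_rot'][1][0],g['eef_rot'][0][0]),g['q'])
```

```text
[0.55630624 0.2826738  0.08813992] [-7.2868233   2.62492191 10.70794068] [0.18545591 1.46257088 0.20924181] 0.12749014947026216 [-0.58064224  0.9677761   0.13075375  1.44101818 -0.16159945  0.74270216
 -1.83005866]
```

Turning well. The remaining turn to yaw -0.48 is about 0.607.

Converted, 0.607 rad is 0.1932.

Request:
send_rows --deltas '[{"slide": [0,0,0],"turn": [0,0,0.0159]},{"slide": [0,0,0],"turn": [0,0,0.0382]},{"slide": [0,0,0],"turn": [0,0,0.0637]},{"slide": [0,0,0],"turn": [0,0,0.0891]},{"slide": [0,0,0],"turn": [0,0,0.1146]},{"slide": [0,0,0],"turn": [0,0,0.1401]},{"slide": [0,0,0],"turn": [0,0,0.1655]},{"slide": [0,0,0],"turn": [0,0,0.1846]},{"slide": [0,0,0],"turn": [0,0,0.1932]},{"slide": [0,0,0],"turn": [0,0,0.1932]}]'

```text
t: 12.72
tool_pos: [0.5563, 0.2829, 0.0882]
eef_rot: [[0.887, -0.462, -0.0], [-0.462, -0.887, 0.002], [-0.001, -0.002, -1.0]]
ft_force: [-7.7, 2.2, 11.4]
gripper_width: 0.014
grip_force: 98.5
```

Run:
```python
from h import *
g=get_state();print(g['tool_pos'],g['ft_force'],g['ft_torque'],np.arctan2(g['eef_rot'][1][0],g['eef_rot'][0][0]),g['q'])
w=snapshot("wrist");save(w,"w4",k=1.4)
```

```text
[0.55631127 0.28289556 0.08816406] [-7.7260291   2.19333243 11.38721926] [0.47800643 1.56495891 0.18155989] -0.4796992116846652 [-0.65440606  0.98501079  0.29527136  1.44363    -0.36017775  0.76572621
 -2.27341108]
```

View pics/w4.png

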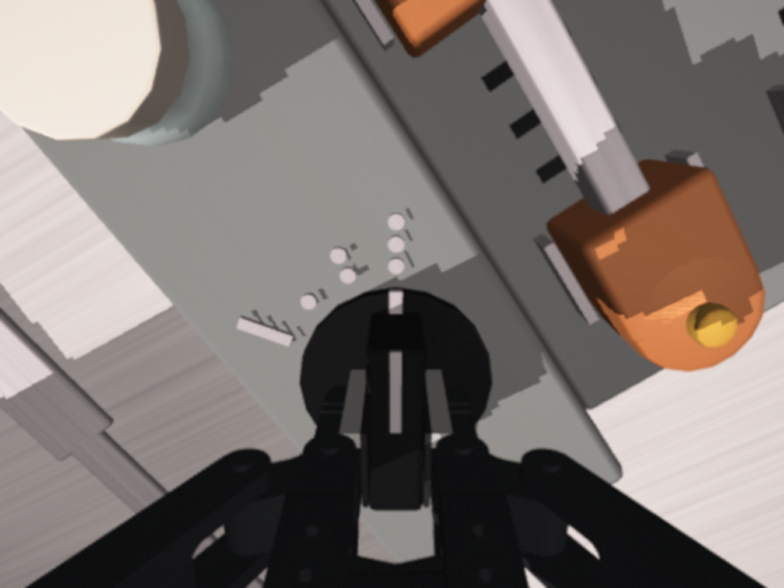

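The pointer at (396,300) lines up with the three-stud mark at (396,222-267), and the grip is firm. Handing in.

```bash
python3 -c "
from h import *
print(sign_off())"
```

```text
the job is handed in; nothing more can be done
None
```

The loose tree is seated fully home in the empty nest and released, toe the same way as the other. The dial is turned to the third click (three-stud mark) and still held there. I handed the job in at about 13 s, and no result came back.

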